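# Switch off the blood tube mixer and lock its keeper bar

## Task

Shut down the tube mixer: turn its speed knob (the large one on the sloping panel) anticlockwise all the way to its end stop, past the stiff last stretch until it has clicked off and stays there. Only then swing the keeper bar across the tubes until it snaps fully home in its detent. Leave the small timer knob at its setting, and do not disturb the tubes or the other things on the counter.

Things in the scene. Friction and masses are not known exactly. Their poses are not given: they have to be found in the camera images.
- mixer: Fixed ivory bench-top tube mixer, 290 x 300 mm, tray 66 mm above the counter. Origin on the counter under the tray's centre. Own x points away from the control panel, y to the left seen from the panel side, z up. The front panel (own x -190 to -110 mm) slopes down towards own -x: its outward normal in the mixer frame is (-0.479, 0, 0.878), 0.5 rad from vertical.
- knob_grip (a point): Point on the speed knob's axis, 23 mm out from the panel face, 7 mm below its top: round black knurled knob with a white pointer ridge, 40 mm diameter, standing 30 mm off the panel, on the panel's right half (mixer frame -161, -75, 82 mm). Site z axis = knob axis, outwards. The timer knob is 130 mm away.
- knob (a joint): Easy travel of the speed knob, rad, 0 to 4.5; falls as the knob turns anticlockwise (seen facing the panel), friction about 0.05 N m. At 0 it meets the click switch (next entry). Angle left to the end stop = joint knob + 0.5 - joint knob_click. Starts at 1.6 to 3.2, so it needs more than one grasp.
- knob_click (a joint): Off switch at the end of the speed knob's travel, rad: 0 = on (start), 0.5 = off, at the end stop. Once joint knob is 0, turning on anticlockwise meets a spring, stiffest at first (about 0.23 N m), over centre at 0.25, after which it snaps to 0.5 and stays. Released before that, it springs back to 0.
- keeper_pivot (a point): Centre of the vertical hinge of the keeper bar on its rear post (mixer frame 70, 0, 94 mm).
- keeper_peg (a point): Grip peg of the keeper bar: upright black cylinder, 14 mm diameter, from the bar's top face (103 mm above the counter) up to 139 mm; this point is on its axis, 124 mm above the counter, 140 mm from the hinge. The bar is flat steel, 12 mm wide, 9 mm thick, 168 mm long from the hinge, its underside 94 mm above the counter, 12 mm above the tubes.
- keeper (a joint): Free swing of the keeper bar, rad, 0 to 1.4. Starts open at 0.6 to 1.15, the bar pointing to the mixer's left (own +y) of its shut line; falls as the bar swings level, anticlockwise from above. Friction 0.06 N m. At 0 it meets the detent. Angle left to shut = joint keeper + 0.2 - joint keeper_detent; shut, the bar points from the hinge along own -x.
- keeper_detent (a joint): Detent of the keeper bar, rad: 0 = not engaged (start), 0.2 = home. With joint keeper at 0, pushing on works against a spring, about 0.56 N m at first (4 N at the peg), over centre at 0.1; then it snaps to 0.2 against a hard stop. Released before that, it springs back to 0.
- tube0: Capped blood tube, 16 mm diameter, 100 mm long, lying loose along the mixer's own y in a groove of the tray under the keeper bar; origin at its centre. Top 82 mm above the counter. Leave where it is.
- tube1: Capped blood tube, 16 mm diameter, 100 mm long, lying loose along the mixer's own y in a groove of the tray under the keeper bar; origin at its centre. Top 82 mm above the counter. Leave where it is.
- tube2: Capped blood tube, 16 mm diameter, 100 mm long, lying loose along the mixer's own y in a groove of the tray under the keeper bar; origin at its centre. Top 82 mm above the counter. Leave where it is.
- tube3: Capped blood tube, 16 mm diameter, 100 mm long, lying loose along the mixer's own y in a groove of the tray under the keeper bar; origin at its centre. Top 82 mm above the counter. Leave where it is.
- tube_rack: White rack full of upright capped tubes, 160 x 70 mm, 107 mm high, to the right of the mixer; origin under its centre. Bystander.
- thermometer: White hand-held thermometer with a small display, 175 x 50 x 30 mm, lying left of the mixer; origin under its centre. Bystander.
- tape_roll: White roll of tape lying flat, 84 mm across, 24 mm high, to the right of the mixer's panel; origin under its centre. Bystander.
- marker: White pen with black cap, 130 x 14 mm, lying on the mixer's housing left of the tray, its top 74 mm above the counter, under the open keeper bar; origin under its centre. Bystander.
- reagent: White bottle, 54 mm diameter, 110 mm high, at the left of the mixer; origin under its centre. Bystander.
- timer_rim (a point): Point on the edge of the small timer knob's face, 12 mm from its axis, 19 mm out from the panel. The timer: black, round, 24 mm diameter, standing 19 mm off the panel on its left half (axis at mixer frame -150, 55, 62 mm on the panel face). To be left alone.

How it is judged:
On the way, in this order (a step that is already met when the one before it is completed fails the run):
1. the speed knob is at its end stop, clicked off, while the keeper bar is still open (value of joint knob below 0.1 rad and value of joint knob_click above 0.42 rad and not (value of joint keeper below 0.06 rad and value of joint keeper_detent above 0.16 rad)), for 0.2 s.
2. the keeper bar is home in its detent (value of joint keeper below 0.06 rad and value of joint keeper_detent above 0.16 rad), for 0.2 s.
At the end, for the whole second after the job is handed in: The speed knob is at its end stop, switched off (joint knob below 0.1 rad and knob_click above 0.42 rad), and the keeper bar is home in its detent (joint keeper below 0.06 rad, keeper_detent above 0.16 rad), both at rest and let go (all of step 2 and value of joint knob below 0.1 rad and value of joint knob_click above 0.42 rad and velocity of joint each of keeper, knob below 0.05 rad/s); the robot touches nothing.
It fails at once if the small timer knob is turned by more than about 0.25 rad (3 mm at its rim) (distance of timer_rim from where it was at the start of the episode above 0.003 m).
It fails at once if a tube in the tray is shifted by more than 15 mm (distance of any of tube0, tube1, tube2, tube3 from where it was at the start of the episode above 0.015 m).
It fails at once if a bystander on the counter is shifted by more than 30 mm or tipped over (distance of any of tube_rack, thermometer, tape_roll, marker, reagent from where it was at the start of the episode above 0.03 m or angle between any of tube_rack, thermometer, tape_roll, marker, reagent's own z axis and vertical above 0.6 rad).
It also fails if it takes over 61 s, if anything falls off the work surface, if the arm or the gripper's body presses on something with over 40 N, if the wrist force passes 120 N, or if a joint passes its speed limit or range.

## Robot

A 7-joint arm with a two-finger parallel gripper is mounted at the origin on the work surface. World frame = base frame: x ahead of the robot, y to its left, z up, the work surface at z = 0. Lengths are in m, angles in rad, forces in N, time in s.
With the tool pointing down it reaches from about 0.35 to 0.9 m from the base axis. Payload 19.9 kg.
Tool frame: the origin (TCP) lies at the very end of the fingers, on their centre line; the grasp point (between the pads) lies 19 mm behind it (env.grip_point_offset is the distance from the TCP to the grasp point, in m); z points along the fingers, y is the line along which they close (so a half turn about z gives the same grasp; the last joint's range is limited). The gripper opens to 94 mm and grips with 3 to 60 N. Pads are 16 mm wide; open, the fingers measure 119 mm over their backs; the gripper's body (75 mm by 177 mm) begins 78 mm behind the grasp point.
Start: joints at [-1.194, 0.417, -0.01, 1.614, 0.005, 1.111, -0.053], TCP at [0.254, 0.571, 0.173] pointing down, gripper open.
Joint ranges: [-2.81, 2.81], [-0.39, 2.02], [-1.27, 1.25], [0.06, 2.57], [-1.19, 4.33], [0.19, 2], [-2.82, 2.82]. Speed limits (rad/s): [1.89, 1.89, 2.39, 2.39, 3.01, 3.01, 3.01].

## Interface

Orientations are given as a unit quaternion [w, x, y, z].
In Python, from plant import env gives the robot as it stands. The module is installed in compiled form; this text tells all that it offers.
- The arm moves only by the tool servo_tool, never from a script. Its arguments are lists of equal length, an entry for each row: "offset": the shift along the world's x, y, z in cm, a list of three; "delta_rot": the turn, a rotation vector about the world's x, y, z in degrees, a list of three; "claw": the closure, from -1 (fully open) to 1 (shut). A call has 1 to 5 rows; each row shifts and turns the commanded pose from where the row before left it; what a row does not reach is not made up. A row lasts 1/8 s, in which the tool goes at most 62.5 mm and 10.7 degrees, less where a joint would pass 70% of its speed; a pose out of reach is approached as far as the arm can. A call is refused whole if a number of a shift passes 6.25 or a number of a turn 10.7, either way. A call with a gripper value outside its range is refused whole. The fingers move at their own pace and stop on an object; "force" is the grip in N (left out, the last holds). Time passes only in rows, so rows that do not move let the fingers close. It gives the time, the measured TCP pose, the force, the opening and the grip force at its end, in the units of the state.
- env.state(): the state, without advancing time (a new reading comes with each control period).
- env.grab_frame(name): name is "side" or "top" or "wrist"; returns a dict with "pixels" (420x560x3 uint8, red, green, blue), "fx", "fy", "cx", "cy" (pixels), "extrinsics" (4x4, takes a point from camera to world coordinates). Camera axes: x right, y down, z forward; pixel columns grow to the right and rows downward; lengths in m; the calibration is good to about 2 mm. The wrist camera is an equidistant fisheye: a pixel r from the principal point sees the ray r / f radians off the axis. A picture is of the moment at which its call begins. There is no depth.
- env.finish_job(): hands the job in; it is judged then, once.
The state is a dict: "time_s": time; "qpos": joint angles; "dq": joint speeds; "effort": joint torques, N m; "tool_pos": TCP position; "tcp_rot": TCP orientation; "wrist_force": force on the tool from outside, world axes, zero at the start; "wrist_torque": the same for the moment, N m; "opening": opening from 0.0 (shut) to 1.0 (fully open); "gripper_force": force on a finger pad.
Only numpy, scipy, OpenCV 4.12 (cv2) and the standard library are available. Lean on these libraries where they do the work, as an engineer would, in place of code of your own. Each camera call takes 0.05 s, during which the arm holds its last target. There are 200 camera calls.

## Working session

There is one attempt and no reset: what is moved stays moved. The work goes in short steps, Python scripts to look and compute and a tool call to move; the robot and the scene stay as the last step left them, time stands still between calls to the robot, and variables do not carry over. Pictures are saved under pics/ and viewed, at most 10 in all, crops included, and the job is handed in when it is done.

Besides the shell and the picture viewer there is one more tool, called after "Call:" by a JSON object that holds its "fn" and its "kwargs". servo_tool: Moves the arm, as the interface text tells. Its arguments: {"type":"object","properties":{"offset":{"type":"array","items":{"type":"array","items":{"type":"number"}}},"delta_rot":{"type":"array","items":{"type":"array","items":{"type":"number"}}},"claw":{"type":"array","items":{"type":"number"}},"force":{"type":"number"}},"required":["offset","delta_rot","claw"]}

```bash
mkdir -p pics
python3 - <<'E'
from plant import env
import cv2,numpy as np,pickle
s=env.state();print(s)
d={}
for n in ("side","top"):
    f=env.grab_frame(n);d[n]=f
    cv2.imwrite(f"pics/{n}0.png",f["pixels"][:,:,::-1])
    print(n,f["fx"],f["cx"],f["cy"],np.round(f["extrinsics"],3).tolist())
pickle.dump(d,open("f0.pkl","wb"))
E
```

```text
{'time_s': 0.0, 'qpos': array([-1.19349134,  0.41796407, -0.01032147,  1.61417043,  0.00465332,
        1.11068151, -0.05297886]), 'dq': array([ 0.00087981, -0.0013396 ,  0.00082256,  0.00101276, -0.0019776 ,
        0.00139435, -0.00126475]), 'effort': array([-1.50826541e-03, -8.51243377e+01,  6.38397094e-01, -4.25994515e+01,
       -4.87525121e-02,  1.89461588e-02,  1.33243598e-04]), 'tool_pos': array([0.25399091, 0.57061397, 0.17283296]), 'tcp_rot': array([-1.04533607e-04,  2.07862971e-01,  9.78157771e-01, -5.90544284e-04]), 'wrist_force': array([ 0.52443982, -0.04044727, -0.26470905]), 'wrist_torque': array([-0.021395  , -0.02741275,  0.02888071]), 'gripper_force': 0.0, 'opening': 0.9979868389979929}
side 403.83270395367515 286.859056011199 208.34283141767006 [[0.97, -0.179, 0.164, 0.468], [-0.243, -0.74, 0.627, -0.568], [0.009, -0.648, -0.761, 0.798], [0.0, 0.0, 0.0, 1.0]]
top 417.0997553592884 286.8010521908582 210.07564795494568 [[0.002, -0.991, 0.134, 0.465], [-1.0, -0.004, -0.015, 0.016], [0.015, -0.134, -0.991, 1.031], [0.0, 0.0, 0.0, 1.0]]
```

View pics/side0.png

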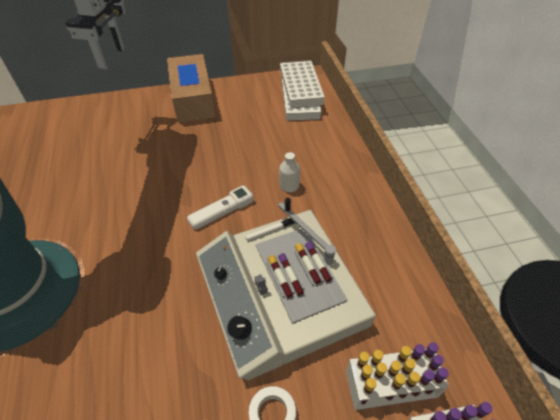

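View pics/top0.png

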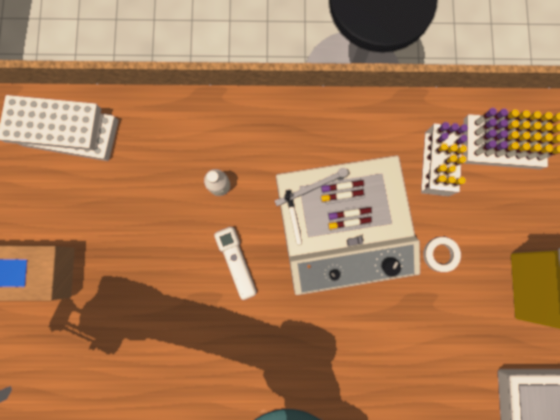

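Run:
```python
import cv2,numpy as np,pickle
d=pickle.load(open("f0.pkl","rb"))
for n,(x0,x1,y0,y1) in dict(top=(265,425,150,300),side=(190,350,190,360)).items():
    p=d[n]["pixels"][:,:,::-1]
    k=3.5
    c=cv2.resize(p[y0:y1,x0:x1],None,fx=4,fy=3.5 if n=="side" else 4,interpolation=cv2.INTER_CUBIC)
    cv2.imwrite(f"pics/{n}crop.png",c)
    g=p.max(2);m=(g<60).astype(np.uint8);m[:y0]=0;m[y1:]=0;m[:,:x0]=0;m[:,x1:]=0
    N,l,st,ce=cv2.connectedComponentsWithStats(m)
    for i in range(1,N):
        if st[i,4]>15: print(n,st[i],ce[i])
```

```text
top [286 191   7  14  39] [288.41025641 197.48717949]
top [382 258  18  18 209] [389.6937799  266.44019139]
top [330 270  10  10  56] [335.08928571 274.08928571]
side [285 199   5  13  53] [287.39622642 204.71698113]
side [283 219  12   8  58] [288.01724138 222.05172414]
side [215 268  12  13 108] [220.52777778 274.37037037]
side [259 282   6   5  20] [261.65 284.4 ]
side [261 289   5   5  16] [263.25   291.0625]
side [228 316  24  25 412] [239.24271845 328.19417476]
```

View pics/topcrop.png

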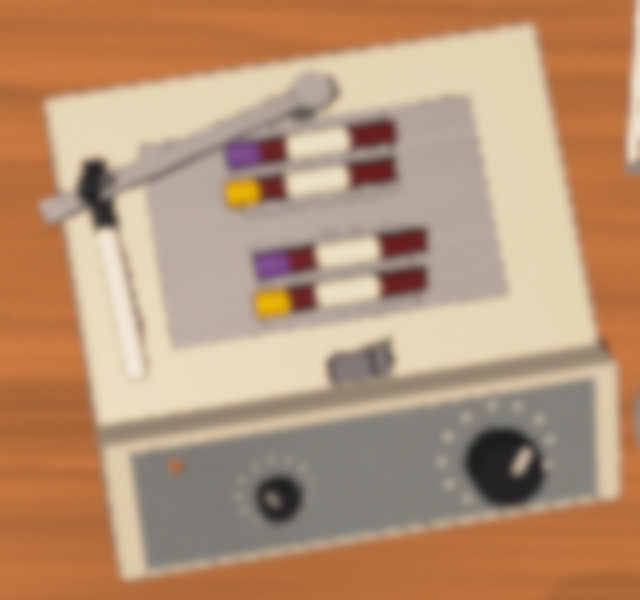

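View pics/sidecrop.png

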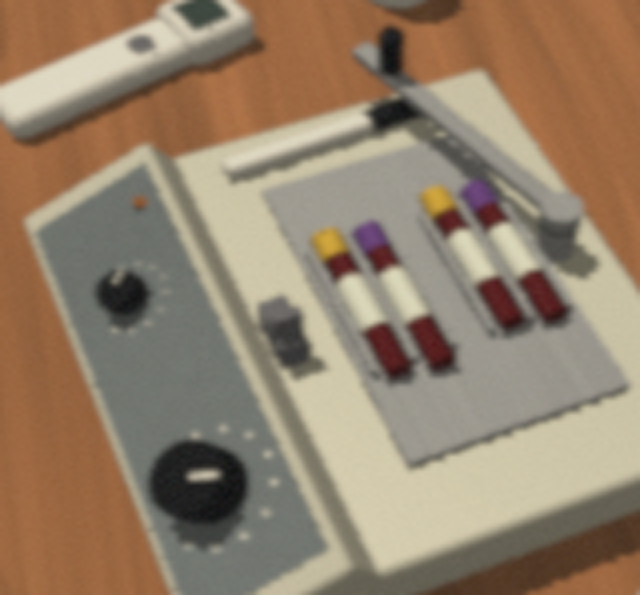

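```bash
cat > h.py <<'E'
import numpy as np,pickle
from scipy.optimize import least_squares
def proj(f,P):
    T=np.linalg.inv(f["extrinsics"]);c=np.atleast_2d(P)@T[:3,:3].T+T[:3,3]
    return np.c_[f["fx"]*c[:,0]/c[:,2]+f["cx"],f["fy"]*c[:,1]/c[:,2]+f["cy"]]
def ray(f,u,v):
    d=np.array([(u-f["cx"])/f["fx"],(v-f["cy"])/f["fy"],1]);E=f["extrinsics"]
    return E[:3,3],E[:3,:3]@d
def plane(f,u,v,z):
    o,d=ray(f,u,v);return o+d*(z-o[2])/d[2]
def m2w(p,P):
    c,s=np.cos(p[2]),np.sin(p[2]);P=np.atleast_2d(P)
    return np.c_[p[0]+c*P[:,0]-s*P[:,1],p[1]+s*P[:,0]+c*P[:,1],P[:,2]]
E
python3 - <<'E'
from h import *
d=pickle.load(open("f0.pkl","rb"))
t=lambda u,v:(265+(u+.5)/4-.5,150+(v+.5)/4-.5)
s=lambda u,v:(190+(u+.5)/4-.5,190+(v+.5)/3.5-.5)
pts=[("top",t(506,467),(-157,-75,75)),("top",t(279,498),(-154.6,55,70)),("top",t(315,90),(70,0,106)),
("top",t(45,100),(110,145,60)),("top",t(535,25),(110,-145,60)),("top",t(123,578),(-190,145,40)),("top",t(619,497),(-190,-145,40)),
("side",s(199,481),(-157,-75,75)),("side",s(122,293),(-154.6,55,70)),("side",s(560,205),(70,0,106)),("side",s(485,72),(110,145,60)),
("side",s(27,222),(-190,145,40)),("side",s(150,148),(-110,145,84))]
M=np.array([p[2] for p in pts])/1e3;U=np.array([p[1] for p in pts])
def res(x):
    W=m2w(x,M);return np.vstack([proj(d[p[0]],w)-u for p,w,u in zip(pts,W,U)]).ravel()
r=least_squares(res,[.55,-.05,0.15],loss="soft_l1");print(r.x);print(r.fun.reshape(-1,2).round(1).tolist())
pickle.dump(r.x,open("pose.pkl","wb"))
p=r.x
n=m2w([0,0,p[2]],[-.479,0,.878])[0];g=m2w(p,[-.161,-.075,.082])[0]
print("grip",g,"n",n,"dist",np.hypot(*g[:2]))
# peg from both views: top of peg
o,a=ray(d["top"],*t(94,165));o2,b=ray(d["side"],*s(391,33))
k=np.linalg.lstsq(np.c_[a,-b],o2-o,rcond=None)[0];P=(o+a*k[0]);Q=o2+b*k[1];print("pegtop",P,Q)
h=m2w(p,[.07,0,.124])[0]
print("hinge",h,"peg shut",m2w(p,[-.07,0,.124])[0],"r",np.hypot(*((P+Q)/2-h)[:2]))
e=((P+Q)/2-h);print("bar angle",p[2]-np.arctan2(-e[1],-e[0]))
E
```

```text
[ 0.60915475 -0.13671966  0.16093473]
[[-0.2, -0.1], [-0.0, 0.2], [-0.2, -0.1], [1.6, -5.3], [-1.8, -4.8], [2.1, 1.3], [-0.7, 1.7], [-0.2, 0.4], [-0.0, -0.1], [0.4, 0.5], [4.6, -1.8], [-1.8, 0.6], [-0.4, -1.2]]
grip [ 0.46225327 -0.23654929  0.082     ] n [-0.47281033 -0.07675541  0.878     ] dist 0.5192626076052103
pegtop [6.27638381e-01 1.94279640e-05 1.41079291e-01] [6.18196691e-01 5.00568413e-04 1.39346789e-01]
hinge [ 0.6782502  -0.12550279  0.124     ] peg shut [ 0.54005929 -0.14793652  0.124     ] r 0.13739717533394524
bar angle 1.317243896204962
```

```bash
cat >> h.py <<'E'
from scipy.spatial.transform import Rotation as Ro
p=pickle.load(open("pose.pkl","rb"));n=m2w([0,0,p[2]],[-.479,0,.878])[0];n/=np.linalg.norm(n)
g=m2w(p,[-.161,-.075,.082])[0]
up=m2w([0,0,p[2]],[.878,0,.479])[0];up/=np.linalg.norm(up)
def knobR(a):  # a: degrees anticlockwise (about n) from y=up-panel
    y=Ro.from_rotvec(np.radians(a)*n).apply(up);return Ro.from_matrix(np.c_[np.cross(y,-n),y,-n])
def cur(s):
    q=s["tcp_rot"];return Ro.from_quat([q[1],q[2],q[3],q[0]])
def downR(yaw): # tool down, y axis at world yaw deg
    y=np.array([np.cos(np.radians(yaw)),np.sin(np.radians(yaw)),0]);z=np.array([0,0,-1.]);return Ro.from_matrix(np.c_[np.cross(y,z),y,z])
def plan(s,P,R):
    dp=(np.array(P)-s["tool_pos"])*100;rv=np.degrees((R*cur(s).inv()).as_rotvec())
    k=int(np.ceil(max(np.linalg.norm(dp)/6.2,np.linalg.norm(rv)/10.6,1)))
    print("t",round(s["time_s"],2),"tcp",s["tool_pos"].round(4),"q",s["qpos"].round(2),"F",s["wrist_force"].round(1),"op",round(s["opening"],3))
    print("dp",dp.round(2),"rv",rv.round(2),np.linalg.norm(rv).round(1),"rows",k,"each",(dp/k).round(2).tolist(),(rv/k).round(2).tolist())
E
python3 - <<'E'
from h import *
from plant import env
s=env.state();R=knobR(0)
plan(s,[.43,.1,.25],R);plan(s,g+.063*n,R)
E
```

```text
t 0.1 tcp [0.254  0.5707 0.1729] q [-1.19  0.42 -0.01  1.61  0.    1.11 -0.05] F [ 0.9 -0.1 -0.7] op 0.999
dp [ 17.6  -47.07   7.71] rv [ 18.23 -23.65 -55.56] 63.1 rows 9 each [1.96, -5.23, 0.86] [2.03, -2.63, -6.17]
t 0.1 tcp [0.254  0.5707 0.1729] q [-1.19  0.42 -0.01  1.61  0.    1.11 -0.05] F [ 0.9 -0.1 -0.7] op 0.999
dp [ 17.85 -81.2   -3.56] rv [ 18.23 -23.65 -55.56] 63.1 rows 14 each [1.27, -5.8, -0.25] [1.3, -1.69, -3.97]
```

Call:
{"fn": "servo_tool", "kwargs": {"offset": [[1.5,-4.5,1.5],[1.5,-4.5,1.5],[1.5,-4.5,1.5],[1.5,-4.5,1.5],[1.5,-4.5,1.5]], "delta_rot": [[1.8,-2.4,-5.6],[1.8,-2.4,-5.6],[1.8,-2.4,-5.6],[1.8,-2.4,-5.6],[1.8,-2.4,-5.6]], "claw": [-1,-1,-1,-1,-1]}}

```text
time_s: 0.72
tool_pos: [0.3294, 0.3443, 0.2487]
tcp_rot: [0.085, 0.437, 0.89, 0.098]
wrist_force: [1.2, -0.3, -0.6]
opening: 1.0
gripper_force: 0.0
```

Call:
{"fn": "servo_tool", "kwargs": {"offset": [[1.5,-4.5,0],[1.5,-4.5,0],[1.5,-4.5,0],[1.5,-4.5,0],[1.5,-4.5,0]], "delta_rot": [[1.8,-2.4,-5.6],[1.8,-2.4,-5.6],[1.8,-2.4,-5.6],[1.8,-2.4,-5.6],[1.8,-2.4,-5.6]], "claw": [-1,-1,-1,-1,-1]}}

```text
time_s: 1.35
tool_pos: [0.3991, 0.1356, 0.2484]
tcp_rot: [0.158, 0.619, 0.747, 0.183]
wrist_force: [0.7, 1.0, 0.1]
opening: 0.999
gripper_force: 0.0
```

Run:
```python
from h import *
from plant import env
s=env.state()
for a in(0,-60,-90): plan(s,g+.063*n,knobR(a))
```

```text
t 1.35 tcp [0.3991 0.1356 0.2484] q [-0.75 -0.38  0.15  2.35  0.38  0.76 -0.64] F [0.7 1.  0.1] op 0.999
dp [  3.33 -37.7  -11.1 ] rv [ 0.64 -0.61 -1.33] 1.6 rows 7 each [0.48, -5.39, -1.59] [0.09, -0.09, -0.19]
t 1.35 tcp [0.3991 0.1356 0.2484] q [-0.75 -0.38  0.15  2.35  0.38  0.76 -0.64] F [0.7 1.  0.1] op 0.999
dp [  3.33 -37.7  -11.1 ] rv [ 28.67   4.09 -54.17] 61.4 rows 7 each [0.48, -5.39, -1.59] [4.1, 0.58, -7.74]
t 1.35 tcp [0.3991 0.1356 0.2484] q [-0.75 -0.38  0.15  2.35  0.38  0.76 -0.64] F [0.7 1.  0.1] op 0.999
dp [  3.33 -37.7  -11.1 ] rv [ 42.69   6.5  -80.59] 91.4 rows 9 each [0.37, -4.19, -1.23] [4.74, 0.72, -8.95]
```

Call:
{"fn": "servo_tool", "kwargs": {"offset": [[2.0,-5,-0.5],[1.5,-5,-0.5],[1,-5,-0.5],[0,-5,-1],[0,-5,-2]], "delta_rot": [[0,0,0],[0,0,0],[0,0,0],[0,0,0],[4.1,0.6,-7.7]], "claw": [-1,-1,-1,-1,-1]}}

```text
time_s: 1.98
tool_pos: [0.4444, -0.1151, 0.2035]
tcp_rot: [0.144, 0.675, 0.697, 0.195]
wrist_force: [1.6, 1.0, -0.1]
opening: 1.0
gripper_force: 0.0
```

Run:
```python
from h import *
from plant import env
s=env.state()
for a in(0,-60,-90): plan(s,g+.063*n,knobR(a))
```

```text
t 1.98 tcp [ 0.4444 -0.1151  0.2035] q [-0.58 -0.33  0.82  2.34  0.08  0.58  0.24] F [ 1.6  1.  -0.1] op 1.0
dp [ -1.2  -12.63  -6.62] rv [-3.49 -1.19  6.39] 7.4 rows 3 each [-0.4, -4.21, -2.21] [-1.16, -0.4, 2.13]
t 1.98 tcp [ 0.4444 -0.1151  0.2035] q [-0.58 -0.33  0.82  2.34  0.08  0.58  0.24] F [ 1.6  1.  -0.1] op 1.0
dp [ -1.2  -12.63  -6.62] rv [ 24.59   3.5  -46.43] 52.7 rows 5 each [-0.24, -2.53, -1.32] [4.92, 0.7, -9.29]
t 1.98 tcp [ 0.4444 -0.1151  0.2035] q [-0.58 -0.33  0.82  2.34  0.08  0.58  0.24] F [ 1.6  1.  -0.1] op 1.0
dp [ -1.2  -12.63  -6.62] rv [ 38.63   5.89 -72.83] 82.7 rows 8 each [-0.15, -1.58, -0.83] [4.83, 0.74, -9.1]
```

Call:
{"fn": "servo_tool", "kwargs": {"offset": [[-0.2,-2.5,-0.8],[-0.2,-2.5,-0.8],[-0.2,-2.5,-1],[-0.3,-2.5,-1],[-0.3,-2.6,-1]], "delta_rot": [[4.9,0.7,-9.2],[4.9,0.7,-9.2],[4.9,0.7,-9.2],[4.9,0.7,-9.2],[4.9,0.7,-9.2]], "claw": [-1,-1,-1,-1,-1]}}

```text
time_s: 2.6
tool_pos: [0.4328, -0.2283, 0.16]
tcp_rot: [0.046, 0.903, 0.353, 0.24]
wrist_force: [-0.8, 1.3, 0.4]
opening: 1.004
gripper_force: 0.0
```

Run:
```python
from h import *
from plant import env
import cv2
s=env.state()
for a in(-60,-120): plan(s,g+.063*n,knobR(a))
```

```text
t 2.6 tcp [ 0.4328 -0.2283  0.16  ] q [-0.52  0.01  1.25  2.29 -0.68  0.65  0.41] F [-0.8  1.3  0.4] op 1.004
dp [-0.03 -1.31 -2.27] rv [ 1.07 -0.09 -3.24] 3.4 rows 1 each [-0.03, -1.31, -2.27] [1.07, -0.09, -3.24]
t 2.6 tcp [ 0.4328 -0.2283  0.16  ] q [-0.52  0.01  1.25  2.29 -0.68  0.65  0.41] F [-0.8  1.3  0.4] op 1.004
dp [-0.03 -1.31 -2.27] rv [ 29.3    4.86 -55.95] 63.3 rows 6 each [-0.01, -0.22, -0.38] [4.88, 0.81, -9.33]
```

Call:
{"fn": "servo_tool", "kwargs": {"offset": [[0,-0.3,-0.4],[0,-0.3,-0.4],[0,-0.3,-0.4],[0,-0.2,-0.4],[0,-0.2,-0.4]], "delta_rot": [[4.9,0.8,-9.3],[4.9,0.8,-9.3],[4.9,0.8,-9.3],[4.9,0.8,-9.3],[4.9,0.8,-9.3]], "claw": [-1,-1,-1,-1,-1]}}

```text
time_s: 3.22
tool_pos: [0.4307, -0.2437, 0.1393]
tcp_rot: [-0.063, 0.965, -0.089, 0.237]
wrist_force: [0.2, 0.1, -0.1]
opening: 0.999
gripper_force: 0.0
```

Run:
```python
from h import *
from plant import env
import cv2
s=env.state()
for a in(-120,): plan(s,g+.063*n,knobR(a))
```

```text
t 3.23 tcp [ 0.4307 -0.2437  0.1393] q [-0.41  0.17  1.25  2.29 -0.94  0.73 -0.24] F [ 0.2  0.1 -0.1] op 0.999
dp [ 0.18  0.23 -0.2 ] rv [ 4.64  0.61 -9.08] 10.2 rows 1 each [0.18, 0.23, -0.2] [4.64, 0.61, -9.08]
```

Call:
{"fn": "servo_tool", "kwargs": {"offset": [[0.2,0.2,-0.2],[0,0,0],[0,0,0],[0,0,0],[0,0,0]], "delta_rot": [[4.7,0.8,-8.8],[4.7,0.8,-8.8],[4.7,0.8,-8.8],[4.7,0.8,-8.8],[4.7,0.8,-8.8]], "claw": [-1,-1,-1,-1,-1]}}

```text
time_s: 3.85
tool_pos: [0.4327, -0.2416, 0.1375]
tcp_rot: [-0.158, 0.837, -0.489, 0.188]
wrist_force: [0.3, -0.1, -0.3]
opening: 0.995
gripper_force: 0.0
```

Call:
{"fn": "servo_tool", "kwargs": {"offset": [[0,0,0],[0,0,0],[0,0,0],[0,0,0],[0,0,0]], "delta_rot": [[4.7,0.8,-8.8],[4.7,0.8,-8.8],[4.7,0.8,-8.8],[4.7,0.8,-8.8],[0,0,0]], "claw": [-1,-1,-1,-1,-1]}}

```text
time_s: 4.47
tool_pos: [0.4327, -0.2416, 0.1375]
tcp_rot: [0.212, -0.622, 0.744, -0.124]
wrist_force: [-0.6, 0.5, -0.6]
opening: 1.001
gripper_force: 0.0
```

Run:
```python
from h import *
from plant import env
import cv2
s=env.state()
plan(s,g+.063*n,knobR(-200));plan(s,g-.017*n,knobR(-200))
for nm in("side",):
    f=env.grab_frame(nm);cv2.imwrite("pics/side1.png",cv2.resize(f["pixels"][150:400,130:430,::-1],None,fx=2,fy=2))
```

```text
t 4.47 tcp [ 0.4327 -0.2416  0.1375] q [-0.42  0.18  1.25  2.29 -0.96  0.73 -1.79] F [-0.6  0.5 -0.6] op 1.001
dp [-0.03  0.02 -0.02] rv [ 0.1  -0.14 -0.57] 0.6 rows 1 each [-0.03, 0.02, -0.02] [0.1, -0.14, -0.57]
t 4.47 tcp [ 0.4327 -0.2416  0.1375] q [-0.42  0.18  1.25  2.29 -0.96  0.73 -1.79] F [-0.6  0.5 -0.6] op 1.001
dp [ 3.76  0.64 -7.04] rv [ 0.1  -0.14 -0.57] 0.6 rows 2 each [1.88, 0.32, -3.52] [0.05, -0.07, -0.29]
```

View pics/side1.png

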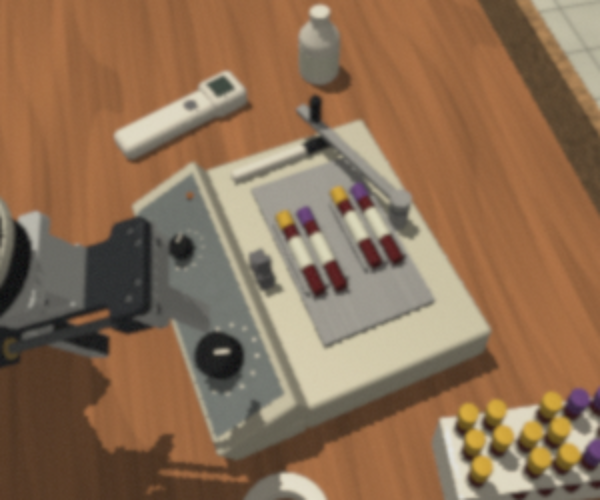

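Run:
```python
from h import *
from plant import env
import cv2
s=env.state()
f=env.grab_frame("side");t=s["tool_pos"]
for P in(t,t+.019*n,t+.097*n,g): print((proj(f,P)-[130,150])*2)
y=cur(s).apply([0,1,0])
print(y,[((proj(f,t+k*y+b*n)-[130,150])*2).round().tolist() for k in(-.05,.05) for b in (0,.09)])
f=env.grab_frame("wrist");cv2.imwrite("pics/w1.png",f["pixels"][:,:,::-1])
```

```text
[[175.58690206 339.3071743 ]]
[[162.89086818 334.63286514]]
[[104.3374268  313.07519682]]
[[213.66252507 353.42970972]]
[-0.87259094  0.19278225 -0.44879845] [[[225.0, 327.0]], [[164.0, 300.0]], [[128.0, 352.0]], [[59.0, 329.0]]]
```

View pics/w1.png

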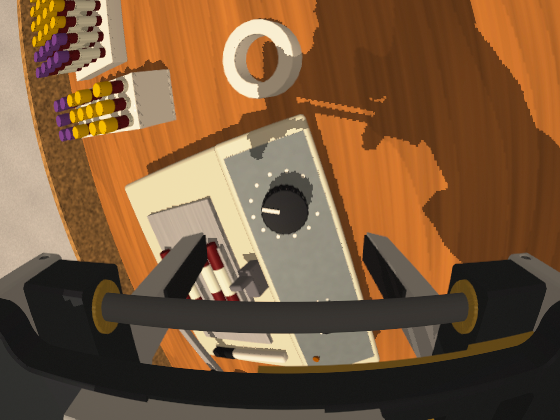

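Run:
```python
from h import *
from plant import env
import cv2
s=env.state();t=s["tool_pos"];y=cur(s).apply([0,1,0])
f=env.grab_frame("wrist");E=f["extrinsics"];print(E.round(3),f["fx"])
for P in(t,t+.047*y,t-.047*y,g+.007*n,t+.1*n+.08*y):
    c=np.linalg.inv(E)@np.r_[P,1];r=np.hypot(c[0],c[1]);th=np.arctan2(r,c[2]);print((c[:3]).round(3),f["cx"]+f["fx"]*th*c[0]/r,f["cy"]+f["fy"]*th*c[1]/r)
f=env.grab_frame("side");cv2.imwrite("pics/side2.png",cv2.resize(f["pixels"][150:400,60:430,::-1],None,fx=2,fy=2))
```

```text
[[-0.872  0.018  0.488  0.324]
 [ 0.193  0.931  0.311 -0.327]
 [-0.449  0.365 -0.815  0.312]
 [ 0.     0.     0.     1.   ]] 325.19226210127806
[0.    0.017 0.222] 284.63395212311855 231.80366648990588
[0.047 0.017 0.222] 352.3302767848744 231.4277672457025
[-0.047  0.017  0.222] 216.93199301900512 231.46147721915085
[0.    0.004 0.277] 284.88687358035634 211.31048480924474
[0.08  0.041 0.125] 465.7565817609095 299.45417443687427
```

View pics/side2.png

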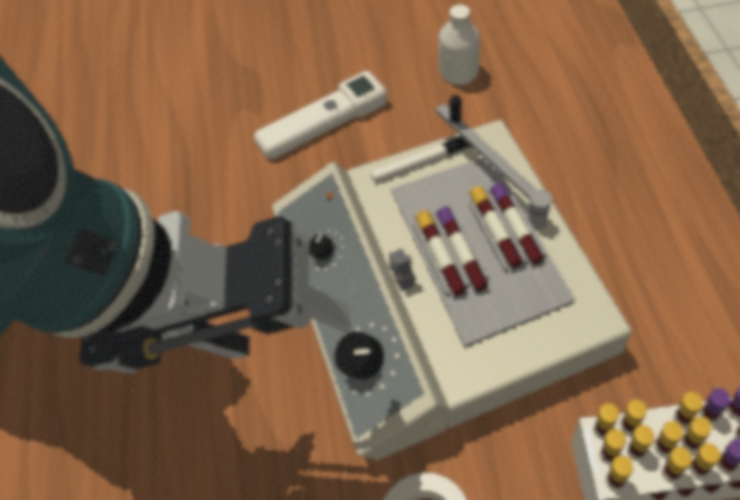

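Call:
{"fn": "servo_tool", "kwargs": {"offset": [[0.94,0.16,-1.75],[0.94,0.16,-1.75],[0.94,0.16,-1.75],[0.9,0.15,-1.7],[0,0,0]], "delta_rot": [[0,0,0],[0,0,0],[0,0,0],[0,0,0],[0,0,0]], "claw": [-1,-1,-1,-1,-1]}}

```text
time_s: 5.35
tool_pos: [0.4666, -0.2364, 0.0714]
tcp_rot: [0.212, -0.621, 0.744, -0.123]
wrist_force: [-0.3, -0.1, 0.4]
opening: 1.002
gripper_force: 0.0
```

Call:
{"fn": "servo_tool", "kwargs": {"offset": [[0,0,0],[0,0,0],[0,0,0],[0,0,0],[0,0,0]], "delta_rot": [[0,0,0],[0,0,0],[0,0,0],[0,0,0],[0,0,0]], "claw": [1,1,1,1,1], "force": 25}}

```text
time_s: 5.98
tool_pos: [0.4671, -0.2359, 0.0718]
tcp_rot: [0.212, -0.622, 0.744, -0.123]
wrist_force: [0.6, 0.4, 0.6]
opening: 0.506
gripper_force: 0.0
```

Run:
```python
from h import *
from plant import env
s=env.state();print(s["gripper_force"],s["wrist_torque"].round(2))
plan(s,g-.017*n,knobR(-200))
```

```text
0.0 [-0.01  0.51 -0.04]
t 5.97 tcp [ 0.4671 -0.2359  0.0718] q [ 0.05  0.3   0.69  2.29 -1.19  0.6  -1.62] F [0.6 0.4 0.6] op 0.506
dp [ 0.31  0.07 -0.47] rv [ 0.06 -0.25 -0.54] 0.6 rows 1 each [0.31, 0.07, -0.47] [0.06, -0.25, -0.54]
```

Call:
{"fn": "servo_tool", "kwargs": {"offset": [[0.15,0.03,-0.22],[0.15,0.03,-0.22],[0,0,0],[0,0,0],[0,0,0]], "delta_rot": [[0,0,0],[0,0,0],[0,0,0],[0,0,0],[0,0,0]], "claw": [0,0,1,1,1], "force": 25}}

```text
time_s: 6.6
tool_pos: [0.47, -0.2355, 0.0674]
tcp_rot: [0.212, -0.622, 0.744, -0.123]
wrist_force: [0.4, -0.0, 0.2]
opening: 0.215
gripper_force: 0.0
```

Run:
```python
from h import *
from plant import env
s=env.state();print(s["gripper_force"],s["wrist_torque"].round(2))
plan(s,g-.017*n,knobR(-200))
```

```text
0.0 [0.03 0.47 0.01]
t 6.6 tcp [ 0.47   -0.2355  0.0674] q [ 0.11  0.3   0.61  2.29 -1.19  0.58 -1.63] F [ 0.4 -0.   0.2] op 0.215
dp [ 0.03  0.03 -0.03] rv [ 0.06 -0.25 -0.52] 0.6 rows 1 each [0.03, 0.03, -0.03] [0.06, -0.25, -0.52]
```

Call:
{"fn": "servo_tool", "kwargs": {"offset": [[0,0,0]], "delta_rot": [[0,0,0]], "claw": [1]}}

```text
time_s: 6.72
tool_pos: [0.4701, -0.2354, 0.0674]
tcp_rot: [0.212, -0.622, 0.744, -0.123]
wrist_force: [-0.9, 0.1, -0.1]
opening: 0.109
gripper_force: 0.0
```

Run:
```python
from h import *
from plant import env
import cv2
s=env.state();print(s["gripper_force"],s["opening"],s["wrist_force"],s["wrist_torque"].round(2))
f=env.grab_frame("wrist");a=f["pixels"][120:370,150:420,::-1]
f=env.grab_frame("side");b=f["pixels"][230:380,150:330,::-1]
a=cv2.resize(a,(400,370));b=cv2.resize(b,(400,370));cv2.imwrite("pics/w3.png",np.hstack([a,b]))
```

```text
0.0 0.10856546081408865 [-0.90478433  0.08742494 -0.05937201] [ 0.01  0.53 -0.01]
```

View pics/w3.png

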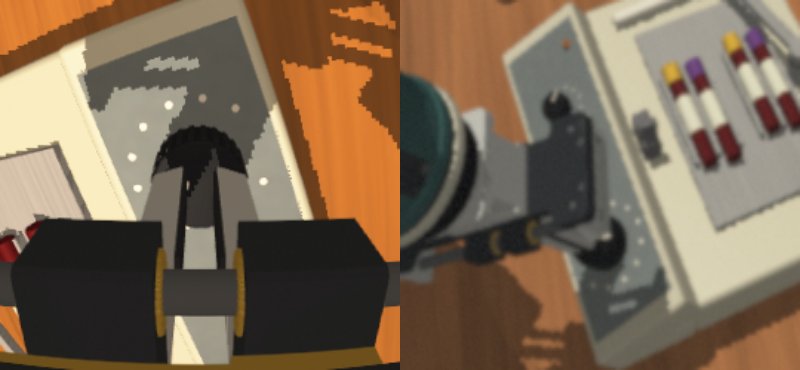

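Call:
{"fn": "servo_tool", "kwargs": {"offset": [[0.19,0.03,-0.35],[0.14,0.02,-0.26],[0,0,0]], "delta_rot": [[0,0,0],[0,0,0],[0,0,0]], "claw": [1,1,1], "force": 25}}

```text
time_s: 7.2
tool_pos: [0.4733, -0.235, 0.0612]
tcp_rot: [0.212, -0.621, 0.744, -0.123]
wrist_force: [0.0, -0.7, -0.3]
opening: 0.004
gripper_force: 0.0
```

Call:
{"fn": "servo_tool", "kwargs": {"offset": [[0.1,0.02,-0.18],[0,0,0]], "delta_rot": [[0,0,0],[0,0,0]], "claw": [1,1]}}

```text
time_s: 7.45
tool_pos: [0.4742, -0.2351, 0.0598]
tcp_rot: [0.212, -0.621, 0.744, -0.123]
wrist_force: [-10.3, 0.6, 14.9]
opening: 0.005
gripper_force: 9.1
```

Call:
{"fn": "servo_tool", "kwargs": {"offset": [[0.1,0.02,-0.18],[0,0,0]], "delta_rot": [[0,0,0],[0,0,0]], "claw": [1,1]}}

```text
time_s: 7.7
tool_pos: [0.4748, -0.2356, 0.0592]
tcp_rot: [0.213, -0.621, 0.744, -0.124]
wrist_force: [-38.1, 5.0, 56.4]
opening: 0.001
gripper_force: 33.5
```

Call:
{"fn": "servo_tool", "kwargs": {"offset": [[-0.47,-0.08,0.88],[-0.47,-0.08,0.88],[0,0,0],[0,0,0],[0,0,0]], "delta_rot": [[0,0,0],[0,0,0],[0,0,0],[0,0,0],[0,0,0]], "claw": [0.2,-0.4,-0.4,-0.4,-0.4]}}

```text
time_s: 8.32
tool_pos: [0.466, -0.236, 0.0749]
tcp_rot: [0.212, -0.622, 0.744, -0.123]
wrist_force: [-0.4, 0.4, 0.0]
opening: 0.502
gripper_force: 0.0
```

Run:
```python
from h import *
from plant import env
s=env.state();print(s["gripper_force"],env.grip_point_offset)
plan(s,g-.049*n,knobR(-200))
```

```text
0.0 0.0188
t 8.32 tcp [ 0.466  -0.236   0.0749] q [ 0.22  0.26  0.49  2.29 -1.11  0.55 -1.7 ] F [-0.4  0.4  0. ] op 0.502
dp [ 1.94  0.32 -3.59] rv [ 0.05 -0.28 -0.54] 0.6 rows 1 each [1.94, 0.32, -3.59] [0.05, -0.28, -0.54]
```

Call:
{"fn": "servo_tool", "kwargs": {"offset": [[0,0,0],[0,0,0],[0.6,0.1,-1.1],[0.6,0.1,-1.1],[0,0,0]], "delta_rot": [[0,0,0],[0,0,0],[0,0,0],[0,0,0],[0,0,0]], "claw": [-0.4,-0.4,-0.4,-0.4,-0.4]}}

```text
time_s: 8.95
tool_pos: [0.4777, -0.234, 0.0527]
tcp_rot: [0.212, -0.622, 0.744, -0.123]
wrist_force: [0.0, -0.3, -0.7]
opening: 0.698
gripper_force: 0.0
```

Call:
{"fn": "servo_tool", "kwargs": {"offset": [[0.3,0.05,-0.55],[0,0,0],[0.3,0.05,-0.55],[0,0,0]], "delta_rot": [[0,0,0],[0,0,0],[0,0,0],[0,0,0]], "claw": [-0.4,-0.4,-0.4,-0.4]}}

```text
time_s: 9.45
tool_pos: [0.4838, -0.2333, 0.0424]
tcp_rot: [0.212, -0.621, 0.744, -0.123]
wrist_force: [0.2, -0.1, 0.3]
opening: 0.699
gripper_force: 0.0
```

Run:
```python
from h import *
from plant import env
s=env.state();print(s["gripper_force"],env.grip_point_offset)
plan(s,g-.049*n,knobR(-200))
```

```text
0.0 0.0188
t 9.45 tcp [ 0.4838 -0.2333  0.0424] q [ 0.44  0.33  0.21  2.27 -1.18  0.45 -1.63] F [ 0.2 -0.1  0.3] op 0.699
dp [ 0.17  0.06 -0.34] rv [ 0.05 -0.25 -0.5 ] 0.6 rows 1 each [0.17, 0.06, -0.34] [0.05, -0.25, -0.5]
```

Call:
{"fn": "servo_tool", "kwargs": {"offset": [[0.17,0.04,-0.32],[0,0,0],[0,0,0],[0,0,0],[0,0,0]], "delta_rot": [[0,0,0],[0,0,0],[0,0,0],[0,0,0],[0,0,0]], "claw": [-0.4,1,1,1,1], "force": 30}}

```text
time_s: 10.07
tool_pos: [0.4855, -0.2327, 0.0391]
tcp_rot: [0.212, -0.622, 0.744, -0.123]
wrist_force: [-3.9, 0.7, 4.1]
opening: 0.419
gripper_force: 30.0
```

Run:
```python
from h import *
from plant import env
s=env.state();print(s["gripper_force"],s["wrist_torque"])
plan(s,g-.049*n,knobR(-200))
```

```text
30.002628564834595 [0.17323797 0.86575073 0.13571245]
t 10.07 tcp [ 0.4855 -0.2327  0.0391] q [ 0.47  0.34  0.17  2.27 -1.18  0.43 -1.63] F [-3.9  0.7  4.1] op 0.419
dp [-0.01 -0.01 -0.01] rv [ 0.06 -0.26 -0.52] 0.6 rows 1 each [-0.01, -0.01, -0.01] [0.06, -0.26, -0.52]
```

Call:
{"fn": "servo_tool", "kwargs": {"offset": [[0,0,0],[0,0,0],[0,0,0],[0,0,0],[0,0,0]], "delta_rot": [[-4.7,-0.8,8.8],[-4.7,-0.8,8.8],[-4.7,-0.8,8.8],[-4.7,-0.8,8.8],[-4.7,-0.8,8.8]], "claw": [1,1,1,1,1]}}

```text
time_s: 10.7
tool_pos: [0.4865, -0.2325, 0.0397]
tcp_rot: [-0.139, 0.879, -0.409, 0.202]
wrist_force: [2.9, 2.5, 6.1]
opening: 0.42
gripper_force: 30.0
```

Run:
```python
from h import *
from plant import env
s=env.state();print(s["gripper_force"],s["wrist_torque"],s["wrist_torque"]@n)
plan(s,g-.049*n,knobR(-150))
```

```text
29.999366998672485 [ 0.67348005 -0.59189767  0.20300429] -0.0947438158692284
t 10.7 tcp [ 0.4865 -0.2325  0.0397] q [ 0.6   0.33  0.02  2.26 -1.12  0.39 -0.8 ] F [2.9 2.5 6.1] op 0.42
dp [-0.11 -0.03 -0.07] rv [ 0.3  -0.12 -0.85] 0.9 rows 1 each [-0.11, -0.03, -0.07] [0.3, -0.12, -0.85]
```

Turning well; continue.

Call:
{"fn": "servo_tool", "kwargs": {"offset": [[-0.1,0,-0.05],[0,0,0],[0,0,0],[0,0,0],[0,0,0]], "delta_rot": [[-4.7,-0.8,8.8],[-4.7,-0.8,8.8],[-4.7,-0.8,8.8],[-4.7,-0.8,8.8],[-4.7,-0.8,8.8]], "claw": [1,1,1,1,1]}}

```text
time_s: 11.32
tool_pos: [0.4869, -0.2315, 0.04]
tcp_rot: [-0.041, 0.969, 0.002, 0.244]
wrist_force: [9.3, 8.6, 10.3]
opening: 0.422
gripper_force: 30.0
```

Run:
```python
from h import *
from plant import env
s=env.state();print(s["gripper_force"],s["wrist_torque"],s["wrist_torque"]@n)
plan(s,g-.049*n,knobR(-100))
```

```text
29.99945104122162 [ 1.86296491 -2.45243413  0.67522026] -0.0997318858165478
t 11.32 tcp [ 0.4869 -0.2315  0.04  ] q [ 0.76  0.34 -0.16  2.26 -1.03  0.35  0.  ] F [ 9.3  8.6 10.3] op 0.422
dp [-0.15 -0.13 -0.1 ] rv [ 0.3   0.05 -0.99] 1.0 rows 1 each [-0.15, -0.13, -0.1] [0.3, 0.05, -0.99]
```

Call:
{"fn": "servo_tool", "kwargs": {"offset": [[-0.1,-0.1,-0.1],[-0.05,0,0],[0,0,0],[0,0,0],[0,0,0]], "delta_rot": [[-4.7,-0.8,8.8],[-4.7,-0.8,8.8],[-4.7,-0.8,8.8],[-4.7,-0.8,8.8],[-4.7,-0.8,8.8]], "claw": [1,1,1,1,1]}}

```text
time_s: 11.95
tool_pos: [0.4864, -0.2306, 0.0396]
tcp_rot: [0.065, 0.876, 0.413, 0.24]
wrist_force: [9.2, 19.0, 22.0]
opening: 0.417
gripper_force: 30.0
```

Run:
```python
from h import *
from plant import env
s=env.state();print(s["gripper_force"],s["wrist_torque"],s["wrist_torque"]@n)
plan(s,g-.049*n,knobR(-50))
```

```text
30.001159608364105 [ 4.26734389 -4.30652404  1.70463356] -0.19039606173726173
t 11.95 tcp [ 0.4864 -0.2306  0.0396] q [ 0.94  0.36 -0.36  2.26 -0.89  0.3   0.76] F [ 9.2 19.  22. ] op 0.417
dp [-0.09 -0.22 -0.07] rv [ 0.2   0.18 -1.23] 1.3 rows 1 each [-0.09, -0.22, -0.07] [0.2, 0.18, -1.23]
```

Call:
{"fn": "servo_tool", "kwargs": {"offset": [[-0.1,-0.25,-0.1],[0,-0.05,0],[0,-0.05,0],[0,0,0]], "delta_rot": [[0,0,0],[-4.7,-0.8,8.8],[-4.7,-0.8,8.8],[0,0,0]], "claw": [1,1,1,1]}}

```text
time_s: 12.45
tool_pos: [0.4858, -0.2316, 0.0388]
tcp_rot: [0.104, 0.791, 0.559, 0.226]
wrist_force: [13.0, 30.4, 31.3]
opening: 0.417
gripper_force: 30.0
```

Run:
```python
from h import *
from plant import env
s=env.state();print(s["gripper_force"],s["wrist_torque"],s["wrist_torque"]@n)
plan(s,g-.049*n,knobR(-30))
```

```text
30.00595986843109 [ 6.7234083  -5.97938694  3.04769534] -0.04406295262633179
t 12.45 tcp [ 0.4858 -0.2316  0.0388] q [ 1.02  0.37 -0.44  2.25 -0.81  0.28  1.04] F [13.  30.4 31.3] op 0.417
dp [-0.03 -0.12  0.02] rv [-0.04  0.18 -1.33] 1.3 rows 1 each [-0.03, -0.12, 0.02] [-0.04, 0.18, -1.33]
```

Call:
{"fn": "servo_tool", "kwargs": {"offset": [[0,0,0],[0,0,0],[0,0,0],[-0.6,-0.1,1.1],[-0.6,-0.1,1.1]], "delta_rot": [[0,0,0],[0,0,0],[0,0,0],[0,0,0],[0,0,0]], "claw": [-0.4,-0.4,-0.4,-0.4,-0.4]}}

```text
time_s: 13.08
tool_pos: [0.4696, -0.2394, 0.0593]
tcp_rot: [0.106, 0.795, 0.555, 0.223]
wrist_force: [-0.2, 0.9, 0.4]
opening: 0.7
gripper_force: 0.0
```

Call:
{"fn": "servo_tool", "kwargs": {"offset": [[-0.9,-0.15,1.7],[-0.9,-0.15,1.7],[0,0,0]], "delta_rot": [[0,0,0],[0,0,0],[0,0,0]], "claw": [-1,-1,-1]}}

```text
time_s: 13.45
tool_pos: [0.452, -0.2432, 0.0942]
tcp_rot: [0.107, 0.794, 0.555, 0.222]
wrist_force: [0.1, 0.0, -0.4]
opening: 0.974
gripper_force: 0.0
```

Run:
```python
from h import *
from plant import env
import cv2
s=env.state();print(s["gripper_force"],s["wrist_torque"],s["wrist_force"])
plan(s,g-.049*n,knobR(-30))
f=env.grab_frame("wrist");E=f["extrinsics"]
def pw(P):
    c=np.linalg.inv(E)@np.r_[P,1];r=np.hypot(c[0],c[1]);th=np.arctan2(r,c[2]);return np.array([f["cx"]+f["fx"]*th*c[0]/r,f["cy"]+f["fy"]*th*c[1]/r])
k=pw(g+.007*n);lf=m2w([0,0,p[2]],[0,1,0])[0]
print("knob",k,"up",pw(g+.007*n+.02*up),"left",pw(g+.007*n+.02*lf))
x,y=(k-70).astype(int);x=max(x,0);y=max(y,0);print(x,y)
a=cv2.resize(f["pixels"][y:y+140,x:x+140,::-1],(420,420))
h=env.grab_frame("side");b=cv2.resize(h["pixels"][290:360,205:275,::-1],(350,420))
cv2.imwrite("pics/w4.png",np.hstack([a,b]))
```

```text
0.0 [-0.12275393  0.50529301 -0.00057286] [ 0.06169664  0.03861776 -0.41315683]
t 13.45 tcp [ 0.452  -0.2432  0.0942] q [ 1.03  0.21 -0.36  2.27 -0.74  0.44  0.97] F [ 0.1  0.  -0.4] op 0.974
dp [ 3.34  1.04 -5.52] rv [ 0.31  0.02 -0.57] 0.6 rows 2 each [1.67, 0.52, -2.76] [0.15, 0.01, -0.28]
knob [285.7707983  217.76124832] up [310.7265605  204.21813433] left [271.62430432 193.50209101]
215 147
```

View pics/w4.png

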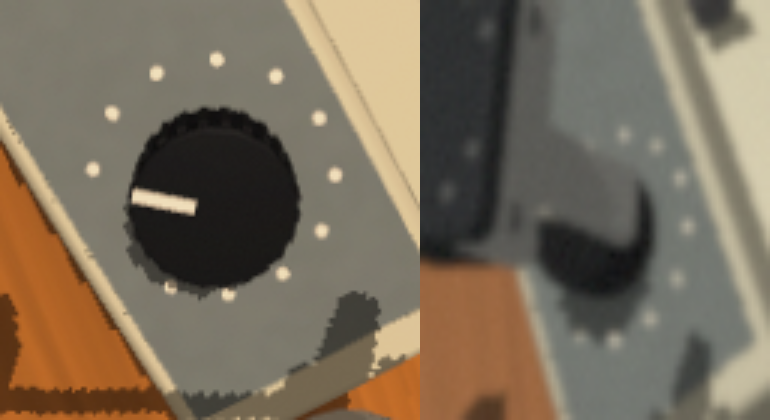

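```bash
cat >> h.py <<'E'
def wray(f,u,v):
    x,y=(u-f["cx"])/f["fx"],(v-f["cy"])/f["fy"];th=np.hypot(x,y);d=np.array([x/th*np.sin(th),y/th*np.sin(th),np.cos(th)])
    return f["extrinsics"][:3,3],f["extrinsics"][:3,:3]@d
def panel(f,u,v,h): # (up,left) mm about knob axis, at height h off panel
    o,d=wray(f,u,v);c=g+(h-.023)*n;X=o+d*(((c-o)@n)/(d@n))-c;lf=np.array([-np.sin(p[2]),np.cos(p[2]),0]);return X@up*1e3,X@lf*1e3
E
python3 - <<'E'
from h import *
from plant import env
import cv2
f=env.grab_frame("wrist");m=(f["pixels"].min(2)>165).astype(np.uint8);m[:147]=0;m[287:]=0;m[:,:215]=0;m[:,355:]=0
N,l,st,ce=cv2.connectedComponentsWithStats(m)
for i in range(1,N):
    if 4<st[i,4]<200:
        h=.031 if st[i,4]>40 else 0
        q=panel(f,*ce[i],h);print(st[i,4],ce[i].round(1),np.round(q,1),"ang",np.degrees(np.arctan2(q[1],q[0])).round(1),"r",np.hypot(*q).round(1))
        if h:
            v,u=np.where(l==i);Q=np.array([panel(f,a,b,h) for a,b in zip(u,v)]);vx,vy,_,_=cv2.fitLine(Q.astype(np.float32),2,0,.01,.01).ravel();print("ptr dir",np.degrees(np.arctan2(vy,vx)))
E
```

```text
13 [287.6 167.4] [16.7 28.1] ang 59.3 r 32.7
13 [267.5 171.8] [ 1.5 32.7] ang 87.4 r 32.8
13 [307.5 172.8] [28.1 16.9] ang 31.1 r 32.8
12 [252.7 185.2] [-13.9  29.4] ang 115.4 r 32.5
9 [322. 187.] [32.6  1.6] ang 2.8 r 32.7
12 [246.5 204. ] [-25.8  18.8] ang 143.9 r 32.0
11 [327.4 205.9] [ 29.2 -14. ] ang -25.5 r 32.4
65 [270.2 215. ] [-8.5  8.4] ang 135.5 r 12.0
ptr dir -41.201225
9 [322.9 224.7] [ 18.9 -25.9] ang -53.9 r 32.1
9 [310. 239.] [  4.1 -31.6] ang -82.6 r 31.8
8 [291.2 246. ] [-12.1 -29.4] ang -112.4 r 31.8
```

Run:
```python
from h import *
from plant import env
s=env.state()
T=np.array([.486,-.2312,.0395])
plan(s,T+.04*n,knobR(-60));plan(s,T,knobR(-60))
```

```text
t 13.6 tcp [ 0.4522 -0.2422  0.0925] q [ 1.03  0.21 -0.37  2.27 -0.74  0.44  0.97] F [-0.6  0.1  0. ] op 0.998
dp [ 1.49  0.79 -1.79] rv [ 14.33   2.29 -26.97] 30.6 rows 3 each [0.5, 0.26, -0.6] [4.78, 0.76, -8.99]
t 13.6 tcp [ 0.4522 -0.2422  0.0925] q [ 1.03  0.21 -0.37  2.27 -0.74  0.44  0.97] F [-0.6  0.1  0. ] op 0.998
dp [ 3.38  1.1  -5.3 ] rv [ 14.33   2.29 -26.97] 30.6 rows 3 each [1.13, 0.37, -1.77] [4.78, 0.76, -8.99]
```

Call:
{"fn": "servo_tool", "kwargs": {"offset": [[0.5,0.26,-0.6],[0.5,0.26,-0.6],[0.5,0.26,-0.6],[0,0,0]], "delta_rot": [[4.8,0.8,-9.0],[4.8,0.8,-9.0],[4.8,0.8,-9.0],[0,0,0]], "claw": [-0.4,-0.4,-0.4,-0.4]}}

```text
time_s: 14.1
tool_pos: [0.4672, -0.2336, 0.0737]
tcp_rot: [0.043, 0.913, 0.326, 0.242]
wrist_force: [-0.8, -0.2, -0.7]
opening: 0.706
gripper_force: 0.0
```

Run:
```python
from h import *
from plant import env
s=env.state()
T=np.array([.486,-.2312,.0395])
plan(s,T,knobR(-60))
```

```text
t 14.1 tcp [ 0.4672 -0.2336  0.0737] q [ 0.91  0.25 -0.29  2.27 -0.81  0.39  0.48] F [-0.8 -0.2 -0.7] op 0.706
dp [ 1.88  0.24 -3.42] rv [-0.15 -0.15 -0.08] 0.2 rows 1 each [1.88, 0.24, -3.42] [-0.15, -0.15, -0.08]
```

Call:
{"fn": "servo_tool", "kwargs": {"offset": [[0.9,0.12,-1.6],[0.5,0.06,-0.9],[0.48,0.06,-0.9],[0,0,0],[0,0,0]], "delta_rot": [[0,0,0],[0,0,0],[0,0,0],[0,0,0],[0,0,0]], "claw": [-0.4,-0.4,-0.4,0.3,1]}}

```text
time_s: 14.72
tool_pos: [0.4859, -0.2322, 0.0407]
tcp_rot: [0.044, 0.913, 0.325, 0.243]
wrist_force: [0.4, -0.2, 0.3]
opening: 0.523
gripper_force: 0.0
```

Call:
{"fn": "servo_tool", "kwargs": {"offset": [[0,0,0],[0,0,0],[0,0,0]], "delta_rot": [[0,0,0],[0,0,0],[0,0,0]], "claw": [1,1,1], "force": 30}}

```text
time_s: 15.1
tool_pos: [0.4854, -0.2314, 0.0406]
tcp_rot: [0.043, 0.913, 0.325, 0.243]
wrist_force: [-6.6, 2.8, 5.7]
opening: 0.421
gripper_force: 30.0
```

Run:
```python
from h import *
from plant import env
s=env.state();print(s["gripper_force"],s["wrist_torque"],s["wrist_torque"]@n)
T=np.array([.486,-.2312,.0395])
plan(s,T,knobR(-60))
```

```text
30.005885660648346 [0.63335375 1.3209726  0.49954396] 0.03774547644852164
t 15.1 tcp [ 0.4854 -0.2314  0.0406] q [ 0.92  0.35 -0.34  2.26 -0.88  0.3   0.55] F [-6.6  2.8  5.7] op 0.421
dp [ 0.06  0.02 -0.11] rv [-0.13 -0.12 -0.02] 0.2 rows 1 each [0.06, 0.02, -0.11] [-0.13, -0.12, -0.02]
```

Now small anticlockwise steps, reading torque about the knob axis.

Call:
{"fn": "servo_tool", "kwargs": {"offset": [[0,0,0],[0,0,0],[0,0,0]], "delta_rot": [[-1.9,-0.3,3.5],[-1.9,-0.3,3.5],[0,0,0]], "claw": [1,1,1]}}

```text
time_s: 15.48
tool_pos: [0.4856, -0.2312, 0.0407]
tcp_rot: [0.06, 0.888, 0.388, 0.239]
wrist_force: [-4.0, 4.0, 5.9]
opening: 0.421
gripper_force: 30.0
```

Run:
```python
from h import *
from plant import env
s=env.state();print(s["gripper_force"],s["wrist_torque"],s["wrist_torque"]@n)
plan(s,np.array([.486,-.2312,.0395]),knobR(-52))
```

```text
30.00553071498871 [1.27616073 0.96392711 0.17771267] -0.5212521736550398
t 15.47 tcp [ 0.4856 -0.2312  0.0407] q [ 0.95  0.35 -0.37  2.26 -0.85  0.29  0.66] F [-4.   4.   5.9] op 0.421
dp [ 0.04  0.   -0.12] rv [-0.12 -0.13 -0.03] 0.2 rows 1 each [0.04, 0.0, -0.12] [-0.12, -0.13, -0.03]
```

Call:
{"fn": "servo_tool", "kwargs": {"offset": [[0,0,0],[0,0,0],[0,0,0],[-0.6,-0.1,1.1],[-0.6,-0.1,1.1]], "delta_rot": [[0,0,0],[0,0,0],[0,0,0],[0,0,0],[0,0,0]], "claw": [-0.4,-0.4,-0.4,-0.4,-0.4]}}

```text
time_s: 16.1
tool_pos: [0.4735, -0.2342, 0.0634]
tcp_rot: [0.061, 0.888, 0.388, 0.239]
wrist_force: [0.8, 0.2, 0.6]
opening: 0.701
gripper_force: 0.0
```

Call:
{"fn": "servo_tool", "kwargs": {"offset": [[-1.5,-0.3,2.8],[-1.5,-0.3,2.8],[-1,-0.3,3],[0,0,0]], "delta_rot": [[0,0,0],[0,0,0],[0,0,0],[0,0,0]], "claw": [-1,-1,-1,-1]}}

```text
time_s: 16.6
tool_pos: [0.434, -0.2443, 0.1512]
tcp_rot: [0.063, 0.888, 0.387, 0.239]
wrist_force: [0.2, -0.6, -0.0]
opening: 0.996
gripper_force: 0.0
```

Run:
```python
from h import *
from plant import env
import cv2
s=env.state()
f=env.grab_frame("wrist");m=(f["pixels"].min(2)>165).astype(np.uint8)
N,l,st,ce=cv2.connectedComponentsWithStats(m)
for i in range(1,N):
    if 4<st[i,4]<200:
      for h in (0,.031):
        q=panel(f,*ce[i],h)
        if np.hypot(*q)<36:print(st[i,4],h,np.round(q,1),"ang",np.degrees(np.arctan2(q[1],q[0])).round(1),"r",np.hypot(*q).round(1))
# keeper peg now, yaw plan
peg=m2w(p,[.07-.14*np.cos(1.317),.14*np.sin(1.317),.124])[0];print("peg",peg,"tangent yaw",np.degrees(p[2]))
for y in(0,60,-60): plan(s,[*peg[:2],.25],downR(y))
```

```text
8 0 [27.9 17.3] ang 31.8 r 32.8
7 0 [16.8 28.2] ang 59.3 r 32.8
7 0 [32.6  1.6] ang 2.8 r 32.6
7 0.031 [35.5  5.4] ang 8.6 r 35.9
6 0 [ 1.6 32.7] ang 87.2 r 32.7
6 0.031 [ 7.6 33.3] ang 77.2 r 34.2
5 0 [ 29.2 -13.7] ang -25.1 r 32.2
5 0.031 [32.4 -8.4] ang -14.5 r 33.5
5 0 [-14.   29.2] ang 115.5 r 32.4
5 0.031 [-6.4 30.2] ang 101.9 r 30.9
6 0 [ 18.5 -25.8] ang -54.3 r 31.7
6 0.031 [ 22.9 -19.3] ang -40.1 r 29.9
6 0 [-25.9  19.3] ang 143.4 r 32.3
6 0.031 [-17.2  21.3] ang 128.9 r 27.3
33 0 [-17.2   4.1] ang 166.5 r 17.7
33 0.031 [-9.3  7.6] ang 140.5 r 12.0
5 0 [  4.  -31.1] ang -82.7 r 31.4
5 0.031 [  9.8 -24.1] ang -67.9 r 26.0
peg [0.62183807 0.00262867 0.124     ] tangent yaw 9.220881007253505
t 16.6 tcp [ 0.434  -0.2443  0.1512] q [ 0.96  0.07 -0.25  2.25 -0.67  0.6   0.49] F [ 0.2 -0.6 -0. ] op 0.996
dp [18.79 24.69  9.88] rv [-14.77  25.3   41.95] 51.2 rows 6 each [3.13, 4.12, 1.65] [-2.46, 4.22, 6.99]
t 16.6 tcp [ 0.434  -0.2443  0.1512] q [ 0.96  0.07 -0.25  2.25 -0.67  0.6   0.49] F [ 0.2 -0.6 -0. ] op 0.996
dp [18.79 24.69  9.88] rv [-28.47  16.26 100.46] 105.7 rows 10 each [1.88, 2.47, 0.99] [-2.85, 1.63, 10.05]
t 16.6 tcp [ 0.434  -0.2443  0.1512] q [ 0.96  0.07 -0.25  2.25 -0.67  0.6   0.49] F [ 0.2 -0.6 -0. ] op 0.996
dp [18.79 24.69  9.88] rv [ -0.14  28.73 -16.77] 33.3 rows 6 each [3.13, 4.12, 1.65] [-0.02, 4.79, -2.8]
```

Call:
{"fn": "servo_tool", "kwargs": {"offset": [[0,0.5,3],[1,2,3],[2.5,4,2],[3,4,2],[3,4,0]], "delta_rot": [[-2.4,3.4,7.4],[-2.4,3.4,7.4],[-2.4,3.4,7.4],[-2.4,3.4,7.4],[-2.4,3.4,7.4]], "claw": [-0.2,-0.2,-0.2,-0.2,-0.2]}}

```text
time_s: 17.27
tool_pos: [0.5303, -0.097, 0.2496]
tcp_rot: [0.017, 0.733, 0.676, 0.073]
wrist_force: [0.5, -1.3, -0.6]
opening: 0.599
gripper_force: 0.0
```

Call:
{"fn": "servo_tool", "kwargs": {"offset": [[3,4,0],[3,4,0],[2,2,0]], "delta_rot": [[-2.4,3.4,7.4],[-2.4,3.4,7.4],[0,0,0]], "claw": [-0.2,-0.2,-0.2]}}

```text
time_s: 17.65
tool_pos: [0.6099, 0.0061, 0.2469]
tcp_rot: [-0.005, 0.64, 0.768, 0.003]
wrist_force: [-2.4, -0.7, -0.2]
opening: 0.603
gripper_force: 0.0
```

Run:
```python
from h import *
from plant import env
s=env.state()
plan(s,[.6218,.0026,.16],downR(10))
```

```text
t 17.65 tcp [0.6099 0.0061 0.2469] q [ 0.37  0.39 -0.56  1.54  0.2   1.27 -0.04] F [-2.4 -0.7 -0.2] op 0.603
dp [ 1.19 -0.35 -8.69] rv [-0.57 -0.23 -0.35] 0.7 rows 2 each [0.6, -0.17, -4.34] [-0.28, -0.11, -0.18]
```

Call:
{"fn": "servo_tool", "kwargs": {"offset": [[1.2,-0.35,-3.5],[0,0,-3.5],[0,0,0]], "delta_rot": [[-0.5,-0.2,4],[0,0,0],[0,0,0]], "claw": [-0.2,-0.2,-0.2]}}

```text
time_s: 18.02
tool_pos: [0.6193, -0.0013, 0.1756]
tcp_rot: [-0.001, 0.616, 0.788, -0.001]
wrist_force: [0.1, 0.2, 0.1]
opening: 0.598
gripper_force: 0.0
```

Run:
```python
from h import *
from plant import env
import cv2
s=env.state()
plan(s,[.6218,.0026,.078],downR(14))
f=env.grab_frame("wrist");E=f["extrinsics"]
def pw(P):
    c=np.linalg.inv(E)@np.r_[P,1];r=np.hypot(c[0],c[1]);th=np.arctan2(r,c[2]);return np.array([f["cx"]+f["fx"]*th*c[0]/r,f["cy"]+f["fy"]*th*c[1]/r]).round(1)
t=s["tool_pos"];y=cur(s).apply([0,1,0])
print("pegtop",pw([.6218,.0026,.139]),"realtips",[pw(t+[0,0,.032]+k*y) for k in(-.028,.028)])
cv2.imwrite("pics/w5.png",cv2.resize(f["pixels"][100:380,130:430,::-1],None,fx=2,fy=2))
```

```text
t 18.02 tcp [ 0.6193 -0.0013  0.1756] q [ 0.36  0.46 -0.55  1.61  0.26  1.15 -0.01] F [0.1 0.2 0.1] op 0.598
dp [ 0.25  0.39 -9.76] rv [-0.02 -0.18 -0.01] 0.2 rows 2 each [0.13, 0.19, -4.88] [-0.01, -0.09, -0.01]
pegtop [289.4 212.3] realtips [array([237.7, 246.6]), array([332.2, 246.6])]
```

View pics/w5.png

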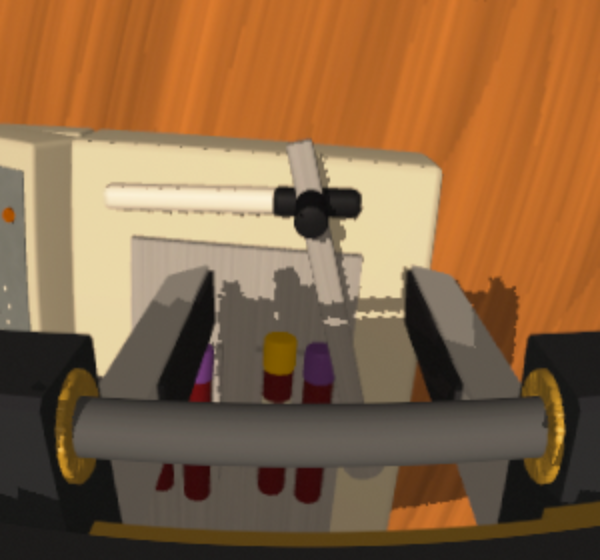

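Call:
{"fn": "servo_tool", "kwargs": {"offset": [[0.1,0.4,-3.5],[0,0,-3.5],[0,0,-1.5],[0,0,-1.2],[0,0,0]], "delta_rot": [[0,0,0],[0,0,0],[0,0,0],[0,0,0],[0,0,0]], "claw": [-0.2,-0.2,-0.2,-0.2,-0.2]}}

```text
time_s: 18.7
tool_pos: [0.6222, 0.0025, 0.0819]
tcp_rot: [0.001, 0.616, 0.788, 0.001]
wrist_force: [0.4, -1.1, 0.3]
opening: 0.604
gripper_force: 0.0
```

Call:
{"fn": "servo_tool", "kwargs": {"offset": [[0,0,0],[0,0,0],[0,0,0],[0,0,0],[0,0,0]], "delta_rot": [[0,0,0],[0,0,0],[0,0,0],[0,0,0],[0,0,0]], "claw": [1,1,1,1,1], "force": 10}}

```text
time_s: 19.32
tool_pos: [0.6219, 0.0025, 0.0816]
tcp_rot: [0.001, 0.616, 0.788, 0.001]
wrist_force: [-0.4, 0.6, 0.6]
opening: 0.148
gripper_force: 10.0
```

Run:
```python
from h import *
from plant import env
s=env.state();print(s["opening"]*94,s["gripper_force"],s["wrist_force"])
plan(s,[.6218,.0026,.078],downR(14))
H=m2w(p,[.07,0,.124])[0];e=s["tool_pos"]-H;print("r",np.hypot(*e[:2]),"ang",p[2]-np.arctan2(-e[1],-e[0]))
```

```text
13.898573241557528 9.997212141752243 [-0.42889844  0.64451126  0.60897875]
t 19.32 tcp [0.6219 0.0025 0.0816] q [ 0.33  0.56 -0.52  1.69  0.33  0.98 -0.06] F [-0.4  0.6  0.6] op 0.148
dp [-0.01  0.01 -0.36] rv [0.02 0.13 0.02] 0.1 rows 1 each [-0.01, 0.01, -0.36] [0.02, 0.13, 0.02]
r 0.139874849427707 ang 1.3173501128048657
```

Run:
```python
from h import *
H=m2w(p,[.07,0,.124])[0]
th=np.linspace(1.317,0,16);W=m2w(p,np.c_[.07-.14*np.cos(th),.14*np.sin(th),0*th])
print((np.diff(W,axis=0)[:,:2]*100).round(2).tolist())
```

```text
[[-1.1, -0.54], [-1.05, -0.64], [-0.99, -0.73], [-0.92, -0.81], [-0.85, -0.89], [-0.77, -0.96], [-0.68, -1.02], [-0.59, -1.08], [-0.49, -1.13], [-0.39, -1.17], [-0.29, -1.2], [-0.18, -1.22], [-0.07, -1.23], [0.04, -1.23], [0.14, -1.22]]
```

Call:
{"fn": "servo_tool", "kwargs": {"offset": [[-1.1,-0.54,0],[-1.05,-0.64,0],[-0.99,-0.73,0],[-0.92,-0.81,0],[-0.85,-0.89,0]], "delta_rot": [[0,0,5],[0,0,5],[0,0,5],[0,0,5],[0,0,5]], "claw": [1,1,1,1,1]}}

```text
time_s: 19.95
tool_pos: [0.5731, -0.0342, 0.0818]
tcp_rot: [0.001, 0.429, 0.903, 0.001]
wrist_force: [4.0, -2.1, -0.9]
opening: 0.147
gripper_force: 10.0
```

Call:
{"fn": "servo_tool", "kwargs": {"offset": [[-0.77,-0.96,0],[-0.68,-1.02,0],[-0.59,-1.08,0],[-0.49,-1.13,0],[-0.39,-1.17,0]], "delta_rot": [[0,0,5],[0,0,5],[0,0,5],[0,0,5],[0,0,5]], "claw": [1,1,1,1,1]}}

```text
time_s: 20.58
tool_pos: [0.545, -0.088, 0.0821]
tcp_rot: [0.002, 0.224, 0.975, 0.001]
wrist_force: [10.2, -2.0, -1.8]
opening: 0.143
gripper_force: 10.0
```

```bash
cat > k.py <<'E'
from h import *
from plant import env
s=env.state();H=m2w(p,[.07,0,.124])[0];e=s["tool_pos"]-H;print("r",np.hypot(*e[:2]),"ang",p[2]-np.arctan2(-e[1],-e[0]),"op",s["opening"]*94)
plan(s,[*m2w(p,[-.07,0,0])[0][:2],.0816],downR(89))
E
python3 k.py
```

```text
r 0.138437937704661 ang 0.4354207462258054 op 13.446309546969191
t 20.57 tcp [ 0.545  -0.088   0.0821] q [ 0.68  0.49 -0.73  1.86  0.4   0.93  0.88] F [10.2 -2.  -1.8] op 0.143
dp [-0.49 -6.   -0.05] rv [-0.12  0.26 24.87] 24.9 rows 3 each [-0.16, -2.0, -0.02] [-0.04, 0.09, 8.29]
```

Call:
{"fn": "servo_tool", "kwargs": {"offset": [[-0.19,-1.2,0],[-0.13,-1.22,0],[-0.04,-1.23,0]], "delta_rot": [[0,0,5],[0,0,5],[0,0,5]], "claw": [1,1,1]}}

```text
time_s: 20.95
tool_pos: [0.5404, -0.1239, 0.0818]
tcp_rot: [0.001, 0.095, 0.996, 0.001]
wrist_force: [2.6, 2.5, 1.5]
opening: 0.142
gripper_force: 10.0
```

```bash
python3 k.py
```

```text
r 0.13790808407766006 ang 0.17260654037904363 op 13.346775546520373
t 20.95 tcp [ 0.5404 -0.1239  0.0818] q [ 0.78  0.52 -0.78  1.86  0.44  0.95  1.18] F [2.6 2.5 1.5] op 0.142
dp [-0.03 -2.4  -0.02] rv [-0.13  0.11  9.86] 9.9 rows 1 each [-0.03, -2.4, -0.02] [-0.13, 0.11, 9.86]
```

Into the detent now; push on in small steps.

Call:
{"fn": "servo_tool", "kwargs": {"offset": [[0.02,-0.8,0],[0.05,-0.8,0],[0.05,-0.8,0],[0,0,0]], "delta_rot": [[0,0,3],[0,0,3],[0,0,3],[0,0,0]], "claw": [1,1,1,1]}}

```text
time_s: 21.45
tool_pos: [0.5424, -0.1475, 0.0819]
tcp_rot: [0.002, 0.017, 1.0, 0.002]
wrist_force: [5.6, 2.8, -0.1]
opening: 0.147
gripper_force: 10.0
```

```bash
python3 k.py
```

```text
r 0.13764798302744283 ang 0.0007276350405622523 op 13.772403399108645
t 21.45 tcp [ 0.5424 -0.1475  0.0819] q [ 0.84  0.54 -0.81  1.84  0.47  0.96  1.36] F [ 5.6  2.8 -0.1] op 0.147
dp [-0.23 -0.05 -0.03] rv [-0.18  0.18  0.99] 1.0 rows 1 each [-0.23, -0.05, -0.03] [-0.18, 0.18, 0.99]
```

Call:
{"fn": "servo_tool", "kwargs": {"offset": [[0,-0.3,0],[0,0,0]], "delta_rot": [[0,0,0],[0,0,0]], "claw": [1,1]}}

```text
time_s: 21.7
tool_pos: [0.5426, -0.1493, 0.082]
tcp_rot: [0.002, 0.017, 1.0, 0.002]
wrist_force: [6.8, 7.7, -0.9]
opening: 0.142
gripper_force: 10.0
```

```bash
python3 k.py
```

```text
r 0.13767157309067074 ang -0.012479114065740177 op 13.302960010969526
t 21.7 tcp [ 0.5426 -0.1493  0.082 ] q [ 0.84  0.54 -0.81  1.83  0.47  0.97  1.37] F [ 6.8  7.7 -0.9] op 0.142
dp [-0.26  0.13 -0.04] rv [-0.23  0.21  0.97] 1.0 rows 1 each [-0.26, 0.13, -0.04] [-0.23, 0.21, 0.97]
```

Call:
{"fn": "servo_tool", "kwargs": {"offset": [[0,0,0],[0,0,0],[0,0,0],[0,0,3],[0,0,5]], "delta_rot": [[0,0,0],[0,0,0],[0,0,0],[0,0,0],[0,0,0]], "claw": [-0.2,-0.2,-0.2,-0.2,-0.2]}}

```text
time_s: 22.32
tool_pos: [0.5403, -0.1507, 0.1614]
tcp_rot: [-0.001, 0.018, 1.0, 0.002]
wrist_force: [0.4, -0.6, 0.1]
opening: 0.595
gripper_force: 0.0
```

Call:
{"fn": "servo_tool", "kwargs": {"offset": [[-2,2,5],[-4,4,2],[-4,5,0],[-3,5,0],[0,5,0]], "delta_rot": [[0,0,0],[0,0,0],[0,0,0],[0,0,0],[0,0,0]], "claw": [-0.2,-0.2,-0.2,-0.2,-0.2]}}

```text
time_s: 22.95
tool_pos: [0.4108, 0.0585, 0.2317]
tcp_rot: [0.001, 0.019, 1.0, -0.001]
wrist_force: [1.9, -0.3, 0.2]
opening: 0.599
gripper_force: 0.0
```

Run:
```python
from h import *
from plant import env
import cv2
d=pickle.load(open("f0.pkl","rb"))
s=env.state();print(s["tool_pos"],s["wrist_force"])
S=m2w(p,[-.07,0,.121])[0]
for nm in("side","top"):
    f=env.grab_frame(nm);pr=proj(f,S)[0]
    m=(f["pixels"].max(2)<60).astype(np.uint8)
    N,l,st,ce=cv2.connectedComponentsWithStats(m)
    print(nm,"pred",pr.round(1),[(st[i,4],ce[i].round(1).tolist()) for i in range(1,N) if np.hypot(*(ce[i]-pr))<25])
    # pegs' neighbouring angles
    print([proj(f,m2w(p,[.07-.14*np.cos(a),.14*np.sin(a),.121])[0])[0].round(1).tolist() for a in(.1,.2)])
    cv2.imwrite(f"pics/{nm}9.png",f["pixels"][:,:,::-1])
    df=np.abs(f["pixels"].astype(int)-d[nm]["pixels"]).max(2)
    for k,q in dict(marker=(295,220),).items() if nm=="top" else []: print(k,df[q[1]-8:q[1]+8,q[0]-4:q[0]+4].mean())
```

```text
[0.41076396 0.05846053 0.23171905] [ 1.87284412 -0.30010407  0.2418126 ]
side pred [267.  267.4] [(np.int32(107), [269.0, 266.8]), (np.int32(10), [282.5, 261.5]), (np.int32(30), [260.9, 284.2]), (np.int32(16), [263.2, 291.1])]
[[264.8, 261.7], [263.2, 255.9]]
top pred [355.4 232.2] [(np.int32(18), [354.4, 231.7])]
[[349.0, 232.9], [342.7, 232.9]]
marker 11.671875
```

Call:
{"fn": "servo_tool", "kwargs": {"offset": [[0,0,0],[0,0,0],[0,0,0]], "delta_rot": [[0,0,0],[0,0,0],[0,0,0]], "claw": [-0.2,-0.2,-0.2]}}

```text
time_s: 23.42
tool_pos: [0.4123, 0.0574, 0.2314]
tcp_rot: [0.0, 0.018, 1.0, 0.001]
wrist_force: [0.6, 0.7, -0.4]
opening: 0.599
gripper_force: 0.0
```

```bash
python3 -c "
from plant import env
print(env.finish_job())"
```

```text
the job is handed in; nothing more can be done
None
```

I turned the speed knob to its end stop (0.52 N m there, pointer within about 3° of the off mark), then swung the keeper bar home (peg within about 0.02 rad of shut), and handed the job in at about 23 s; no verdict came back, one probe pressed the closed fingertips on the knob top at about 68 N (limits: 40 N for the arm or gripper body, 120 N at the wrist), and I did not re-check the timer knob, tubes or other items at the end.

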